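# Load the capsule and hold the sprung tank lid at the gauge

## Task

Get the coffee maker ready for someone to pour in water: first, with the tank lid still shut, set the copper capsule rim down, fully home, in the round seat on the machine's base and let go of it. Then lift the spring-loaded tank lid, which has a barrel handle at its front, until the orange stud on its left edge lines up with the orange ball of the gauge arm, without swinging it well past or shifting the gauge arm, and hold it there: the program finishes while the gripper is still holding the lid at the mark. Leave the mug, spice jar and salt shaker where they are.

Things in the scene. Friction and masses are not known exactly. Their poses are not given: they have to be found in the camera images.
- coffee_maker: low capsule coffee maker, fixed. Origin: centre of its underside; x from its front (robot side) to its back, y left, z up. Grey base plate 170 (x) x 220 (y) x 25 mm high; on the left half (y 3 to 101 mm) stands a white open water tank 160 (x) x 98 (y) mm, its rim 79 mm above the worktop, covered by the lid (lid top 89 mm).
- seat (a point): centre of the floor of the capsule seat: a round pocket 50 mm in diameter and 10 mm deep in the top of the base plate (floor 15 mm, mouth 25 mm above the worktop), at x -45, y -55 mm in the machine's frame; axes as the machine's. The tank wall is 58 mm to its left.
- capsule: copper coffee capsule, 30 g, loose, standing on the worktop rim down: wide rim 46 mm in diameter and 4 mm thick at the bottom, straight round body above it 36 mm in diameter, 34 mm high in all. Origin: centre of the rim's underside; z points up out of the narrow end. Home in the seat its origin is on the seat's floor.
- tank_lid (a joint): angle of the black tank lid, rad: 0 shut, grows as the front edge is lifted, stop at 1.2. The hinge is level along the machine's y at the back of the tank, at x 75, z 84 mm in the machine's frame. A spring pulls it shut: lifting at the handle takes about 3.5 N when shut, 6 N at 0.65 rad. It falls shut when let go.
- lid_handle (a point): centre of the steel barrel handle on the lid: a bar 20 mm in diameter, 40 mm long along the machine's y, on a 16 mm wide stem 31 mm ahead of the lid's front edge, 187 mm from the hinge axis, 85 mm above the worktop when shut. Gripped from above by its flat end faces (fingers closing along y) it turns between the pads as the lid swings. Axes as the lid: x to the hinge, y left.
- lid_stud (a point): centre of the outer face of the 10 mm orange stud on the lid's left edge, 130 mm from the hinge axis; axes as the lid: x from stud to hinge, y left, z out of the lid's top.
- gauge_arm (a joint): angle of the gauge arm, rad, on the same axis and scale as the lid: the lid is at the mark when tank_lid equals gauge_arm. Set at the start between 0.4 and 0.65; stiff, stays where it is.
- gauge_ball (a point): centre of the 14 mm orange ball at the end of the thin steel gauge arm, 130 mm from the hinge axis, 11 mm left of the lid stud's face; axes as the arm: x from ball to hinge, y left, z up across the arm.
- mug: cream mug 86 x 119 x 98 mm, loose, behind the machine; origin: centre of its underside. To be left alone.
- spice_jar: spice jar with a red cap, 45 mm in diameter, 106 mm high, loose, to the right at the back; origin: centre of its underside. To be left alone.
- salt: glass salt shaker with a grey cap, 44 mm in diameter, 90 mm high, loose, right of the spice jar; origin: centre of its underside. To be left alone.
Things that resemble listed ones, but are neither listed nor needed, are in the scene too. What is meant by the capsule is not white, and is the smaller of those in its own colour.

How it is judged:
By the outcome, as a careful person would: the job done as asked, in the order asked, and still so for the second after the job is handed in, while the arm keeps its last pose, push and grip.
It also fails if it takes over 56 s, if anything falls off the work surface, if the arm or the gripper's body presses on something with over 40 N, if the wrist force passes 120 N, or if a joint passes its speed limit or range.

## Robot

A 6-joint arm with a two-finger parallel gripper is mounted at the origin on a cart in front of the work surface, level with it; the furniture and walls round the work are solid. World frame = base frame: x ahead of the robot, y to its left, z up, the work surface at z = 0. Lengths are in mm, angles in rad, forces in N, time in s.
With the tool pointing down it reaches from about 275 to 750 mm from the base axis. Payload 10.2 kg.
Tool frame: the origin (TCP) lies on the front face of the gripper's body, between the roots of the fingers; the fingertips stand 73 mm ahead of it and the grasp point (between the pads) lies 54 mm ahead of it; z points along the fingers, y is the line along which they close (so a half turn about z gives the same grasp; the last joint's range is limited). The gripper opens to 85 mm and grips with 20 to 120 N. Pads are 22 mm wide; open, the fingers measure 114 mm over their backs; the gripper's body (76 mm by 85 mm) begins 54 mm behind the grasp point. The pads swing forward as they close: fully open they stand 13 mm farther back than shut.
Start: joints at [0.97, 0.313, 1.498, -0, 1.331, -0.223], TCP at [193.673, 487.978, 303.894] pointing down, gripper open.
Joint ranges: [-2.94, 2.94], [-0.97, 2.17], [0.19, 2.56], [-1.23, 4.37], [0.02, 3.11], [-2.88, 2.88]. Speed limits (rad/s): [2.39, 2.39, 3.01, 3.14, 3.14, 3.14].

## Interface

Orientations are given as a unit quaternion [w, x, y, z].
In Python, from rig import * gives the robot as it stands.
- The arm moves only by the tool step_arm, never from a script. Its argument "plan" is a list of rows, each an object with "offset": the shift along the tool's x, y, z in cm, a list of three; "rot": the turn, a rotation vector about the tool's x, y, z in degrees, a list of three; "gripper": the finger opening in cm, from 0 to 8.54. In form: [{"offset": [x, y, z], "rot": [wx, wy, wz], "gripper": gripper}, ...]. A call has 1 to 12 rows; each row is the pose to reach, as a shift and turn from the pose commanded when the call began, along the tool's axes at that moment; what a row does not reach only later rows make up. A row lasts 1/10 s, in which the tool goes at most 50 mm and 8.59 degrees, less where a joint would pass 70% of its speed; a pose out of reach is approached as far as the arm can. A call with a gripper value outside its range is refused whole. The fingers move at their own pace and stop on an object; "squeeze" is the grip in N (left out, the last holds). Time passes only in rows, so rows that repeat a pose let the fingers close. It gives the time, the measured TCP pose, the force, the opening and the grip force at its end, in the units of the state.
- sense(): the state, without advancing time (a new reading comes with each control period).
- capture(name): name is "side" or "top" or "wrist"; returns a dict with "color" (384x512x3 uint8, red, green, blue), "depth" (384x512 float32, mm along the optical axis (not along the pixel's ray), 0 where there is no reading), "vertical_fov" (degrees; the focal length in pixels is half the picture's height over the tangent of half this angle, whatever the lens; pixels are square), "cx", "cy" (the principal point, pixels), "rvec" (rotation vector, rad) and "tvec" (3), from world to camera coordinates, as OpenCV has them; the wrist camera has in their place "mount" (4x4, takes a point from camera to tool coordinates, whose origin is the TCP and whose axes are the flange's). Camera axes: x right, y down, z forward; pixel columns grow to the right and rows downward; lengths in mm; the calibration is good to about 2 mm. A picture is of the moment at which its call begins: read the wrist's pose just before it.
- finish_job(): hands the job in; it is judged then, once.
The state is a dict: "time_s": time; "joints": joint angles; "dq": joint speeds; "tau": joint torques, N m; "eef_pos": TCP position; "ee_rot": TCP orientation; "force": force on the tool from outside, world axes, zero at the start; "wrist_torque": the same for the moment, N m; "grip_width": opening from 0.0 (shut) to 1.0 (fully open); "grip_force": force on a finger pad.
Only numpy, scipy, OpenCV 4.12 (cv2) and the standard library are available. Lean on these libraries where they do the work, as an engineer would, in place of code of your own. Each camera call takes 0.05 s, during which the arm holds its last target. There are 200 camera calls.

## Working session

There is one attempt and no reset: what is moved stays moved. The work goes in short steps, Python scripts to look and compute and a tool call to move; the robot and the scene stay as the last step left them, time stands still between calls to the robot, and variables do not carry over. Pictures are saved under pics/ and viewed, at most 10 in all, crops included, and the job is handed in when it is done.

Besides the shell and the picture viewer there is one more tool, called after "Emit:" as name(argument=value, ...) on one line, values as JSON. step_arm: Moves the arm, as the interface text tells. Its arguments: {"type":"object","properties":{"plan":{"type":"array"},"squeeze":{"type":"number"}},"required":["plan"]}

```bash
mkdir -p pics
cat > h.py <<'E'
from rig import *
import numpy as np, cv2, pickle
from scipy.spatial.transform import Rotation as R
def rq(q): return R.from_quat([q[1],q[2],q[3],q[0]])
def snap(name,fn):
    s=sense(); c=capture(name)
    H,W=c["depth"].shape; f=H/2/np.tan(np.radians(c["vertical_fov"])/2)
    u,v=np.meshgrid(np.arange(W),np.arange(H)); d=c["depth"]
    P=np.stack([(u-c["cx"])*d/f,(v-c["cy"])*d/f,d],-1)
    if "mount" in c:
        T=np.array(c["mount"]); P=P@T[:3,:3].T+T[:3,3]
        P=P@rq(s["ee_rot"]).as_matrix().T+np.array(s["eef_pos"])
    else:
        M=cv2.Rodrigues(np.array(c["rvec"],float))[0]; P=(P-np.array(c["tvec"]).ravel())@M
    P[d==0]=np.nan
    cv2.imwrite(f"pics/{fn}.png",c["color"][:,:,::-1]); np.savez(f"{fn}.npz",P=P,c=c["color"])
    return c["color"],P
E
python3 - <<'E'
from h import *
a,_=snap("side","s1");b,_=snap("top","t1")
s=sense();print(s)
im=np.vstack([a,b])[:,:,::-1]
E
```

```text
{'time_s': 0.1, 'joints': array([ 9.69584919e-01,  3.13353605e-01,  1.49832886e+00, -2.80810577e-05,
        1.33102102e+00, -2.23411943e-01]), 'dq': array([ 0.00214621,  0.0002304 , -0.00307315,  0.00243559, -0.00174347,
       -0.00066827]), 'tau': array([ 2.94816899e-03, -4.12895358e+01, -2.60140049e+01, -1.28281768e-04,
        2.99691477e-03,  1.51211600e-05]), 'eef_pos': array([193.59682194, 487.84370471, 303.42510115]), 'ee_rot': array([-2.10075402e-04,  1.87775002e-01,  9.82211912e-01, -5.14332046e-04]), 'force': array([ 0.03645585, -0.67839156, -0.20303881]), 'wrist_torque': array([ 0.01805654,  0.04744041, -0.01089539]), 'grip_force': 0.0, 'grip_width': 0.9975295623682144}
```

View pics/s1.png

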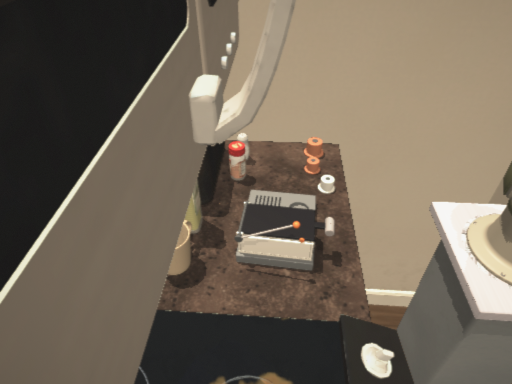

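View pics/t1.png

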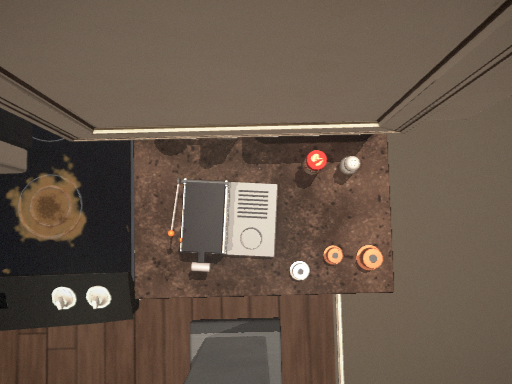

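The side view shows the machine (lid handle at 330,227, gauge ball at 296,225) and two copper capsules, at (315,147) and (313,165). In the top view (up = +x, left = +y) the smaller copper capsule is at (334,255), the bigger one at (370,258) and the white one at (300,270). The seat is at (251,238), the handle at (201,267) and the gauge ball at (171,233).

Run:
```python
from h import *
z=np.load("t1.npz");P=z["P"];c=z["c"].astype(int)
for n,(u,v) in dict(cap=(334,255),big=(370,258),white=(300,270),seat=(251,238),handle=(201,267),ball=(171,233),lid=(203,220),base=(270,220)).items(): print(n,P[v,u].round(1))
hsv=cv2.cvtColor(z["c"],cv2.COLOR_RGB2HSV)
m=(hsv[...,0]<18)&(hsv[...,1]>120)&(hsv[...,2]>120)
def fit(m,lab):
    k,l,st,ce=cv2.connectedComponentsWithStats(m.astype(np.uint8))
    for i in range(1,k):
        if st[i,4]>8:
            q=P[l==i];q=q[np.isfinite(q[:,0])]
            print(lab,ce[i].round(1),st[i],np.median(q,0).round(1),q.min(0).round(1),q.max(0).round(1))
fit(m,"orange")
# machine: base rect by height 20..30
X,Y,Z=P[...,0],P[...,1],P[...,2]
k,l,st,ce=cv2.connectedComponentsWithStats(((Z>18)&(Z<31)&(np.abs(X-X[238,251])<200)).astype(np.uint8))
i=l[220,272] or l[250,270]
q=P[l==i]; print("base",i,len(q),cv2.minAreaRect(q[:,:2].astype(np.float32)),q.min(0),q.max(0))
k,l,st,ce=cv2.connectedComponentsWithStats(((Z>80)&(Z<95)).astype(np.uint8))
i=l[220,203];q=P[l==i]; print("lid",len(q),cv2.minAreaRect(q[:,:2].astype(np.float32)),q.min(0),q.max(0))
# side ball
z=np.load("s1.npz");P=z["P"]
hsv=cv2.cvtColor(z["c"],cv2.COLOR_RGB2HSV)
fit((hsv[...,0]<14)&(hsv[...,1]>150)&(hsv[...,2]>120),"side")
```

```text
cap [ 458.  -272.8   35.5]
big [ 449.5 -353.5   45.4]
white [ 425.5 -193.4   32.7]
seat [501.9 -81.9  20. ]
handle [442.7  27.9  96.4]
ball [518.3  83.  150.8]
lid [545.2  22.6  87.9]
base [ 542.7 -127.5   26. ]
orange [316.1 159.9] [305 150  22  21 281] [ 670.1 -230.4  107. ] [ 649.7 -268.1   -4.7] [ 709.4 -207.4  113.1]
orange [ 69.6 178. ] [ 63 172  14  14  58] [655.1 345.4  11.9] [637.9 330.5   7.8] [670.  359.8  18. ]
orange [ 51.8 210.4] [  20  177   65   62 1864] [571.6 385.7  12. ] [513.2 311.2   4.4] [659.7 463.5  20.4]
orange [  9.8 194.4] [  8 193   4   4  11] [620.4 487.7  10.3] [615.9 484.4   9.4] [623.2 492.6  15.1]
orange [ 16. 202.] [ 14 199   5   7  17] [601.2 471.8  12.6] [593.9 467.7   8.2] [608.5 477.6  15.6]
orange [170.7 232.8] [167 230   8   7  38] [518.4  86.1 148. ] [512.   79.5  -1.8] [524.6 118.4 152.7]
orange [ 30.  234.7] [ 26 232  10   5  29] [522.4 439.5  11.9] [519.7 426.3   4.6] [529.4 449.3  15.7]
orange [180.2 239.4] [179 238   4   4  12] [503.1  73.1  89. ] [498.9  69.6  -2.1] [506.9  90.2  96. ]
orange [332.7 255.3] [323 245  20  20 196] [ 455.3 -
[... 174 characters left out ...]
se 29 3152 ((547.4734497070312, -78.66942596435547), (121.85051727294922, 170.43399047851562), 85.28764343261719) [ 458.89119694 -143.87217525   18.07304479] [634.59046968 -11.05468881  30.99635974]
lid 3232 ((534.7255859375, 23.92904281616211), (102.96695709228516, 203.65492248535156), 85.94517517089844) [433.14917776 -34.3368342   80.0107119 ] [639.41734718  75.44645426  94.9750035 ]
side [236.  148.8] [228 141  17  15 165] [ 670.5 -214.6  104.2] [ 650.4 -407.7   -0.8] [ 719.  -205.8  108.7]
side [296.2 224.3] [293 221   7   7  32] [518.4  89.8 146.6] [507.7  26.6  88.7] [524.5  93.5 151. ]
side [301.5 239.3] [299 238   6   4  15] [502.4  75.   88.2] [497.9  71.3  82.8] [508.3  77.2  91. ]
```

```bash
cat >> h.py <<'E'
def go(p,yaw):
    """offset(cm), rot(deg) for TCP target p (mm), tool y at world angle yaw deg, pointing down"""
    s=sense(); Rc=rq(s["ee_rot"]); y=np.radians(yaw)
    yt=np.array([np.cos(y),np.sin(y),0]); zt=np.array([0,0,-1.]); T=R.from_matrix(np.stack([np.cross(yt,zt),yt,zt],1))
    print("offset",(Rc.inv().apply(np.array(p)-s["eef_pos"])/10).round(2),"rot",np.degrees((Rc.inv()*T).as_rotvec()).round(2),"t",s["time_s"],"pos",s["eef_pos"].round(1),"F",s["force"].round(1),"w",round(s["grip_width"]*85.4,1),s["grip_force"])
E
python3 - <<'E'
from h import *
go([440,-272,240],85.4)
print(capture("wrist")["mount"].round(3))
E
```

```text
offset [-50.93 -61.53   6.4 ] rot [ -0.06  -0.02 -17.05] t 0.1 pos [193.6 487.8 303.4] F [ 0.  -0.7 -0.2] w 85.2 0.0
[[ -0.     -0.964  -0.264  66.954]
 [  1.     -0.     -0.     -1.007]
 [  0.     -0.264   0.964 -70.181]
 [  0.      0.      0.      1.   ]]
```

Emit:
step_arm(plan=[{"offset": [-50.9, -61.5, 0], "rot": [0, 0, -17], "gripper": 6.0}, {"offset": [-50.9, -61.5, 0], "rot": [0, 0, -17], "gripper": 6.0}, {"offset": [-50.9, -61.5, 0], "rot": [0, 0, -17], "gripper": 6.0}, {"offset": [-50.9, -61.5, 0], "rot": [0, 0, -17], "gripper": 6.0}, {"offset": [-50.9, -61.5, 0], "rot": [0, 0, -17], "gripper": 6.0}, {"offset": [-50.9, -61.5, 0], "rot": [0, 0, -17], "gripper": 6.0}, {"offset": [-50.9, -61.5, 0], "rot": [0, 0, -17], "gripper": 6.0}, {"offset": [-50.9, -61.5, 0], "rot": [0, 0, -17], "gripper": 6.0}, {"offset": [-50.9, -61.5, 0], "rot": [0, 0, -17], "gripper": 6.0}, {"offset": [-50.9, -61.5, 0], "rot": [0, 0, -17], "gripper": 6.0}, {"offset": [-50.9, -61.5, 0], "rot": [0, 0, -17], "gripper": 6.0}, {"offset": [-50.9, -61.5, 0], "rot": [0, 0, -17], "gripper": 6.0}])

```text
time_s: 1.35
eef_pos: [376.6, -77.7, 304.0]
ee_rot: [0.0, 0.041, 0.999, -0.0]
force: [1.9, 0.4, 0.6]
grip_width: 0.705
grip_force: 0.0
```

```bash
python3 -c "
from h import *
go([440,-272,240],85.4)"
```

```text
offset [ -7.91 -18.84   6.41] rot [-0.    0.03 -0.09] t 1.35 pos [376.6 -77.7 304. ] F [1.9 0.4 0.6] w 60.2 0.0
```

```bash
python3 -c "
from h import *
snap('wrist','w1')"
```

Emit:
step_arm(plan=[{"offset": [-7.9, -18.8, 6.4], "rot": [0, 0, 0], "gripper": 6.0}, {"offset": [-7.9, -18.8, 6.4], "rot": [0, 0, 0], "gripper": 6.0}, {"offset": [-7.9, -18.8, 6.4], "rot": [0, 0, 0], "gripper": 6.0}, {"offset": [-7.9, -18.8, 6.4], "rot": [0, 0, 0], "gripper": 6.0}, {"offset": [-7.9, -18.8, 6.4], "rot": [0, 0, 0], "gripper": 6.0}, {"offset": [-7.9, -18.8, 6.4], "rot": [0, 0, 0], "gripper": 6.0}, {"offset": [-7.9, -18.8, 6.4], "rot": [0, 0, 0], "gripper": 6.0}])

```text
time_s: 2.1
eef_pos: [439.9, -268.4, 240.1]
ee_rot: [-0.0, 0.04, 0.999, 0.0]
force: [0.1, -0.1, 0.6]
grip_width: 0.701
grip_force: 0.0
```

```bash
python3 -c "
from h import *
snap('wrist','w2')
a=cv2.imread('pics/w1.png');b=cv2.imread('pics/w2.png')
cv2.imwrite('pics/w12.png',cv2.resize(np.hstack([a,b]),(800,300)))
go([440,-272,240],85.4)"
```

```text
offset [-0.03 -0.39  0.05] rot [-0.    0.02  0.01] t 2.15 pos [ 440.  -268.1  240.5] F [ 0.6  0.3 -0.6] w 59.8 0.0
```

View pics/w12.png

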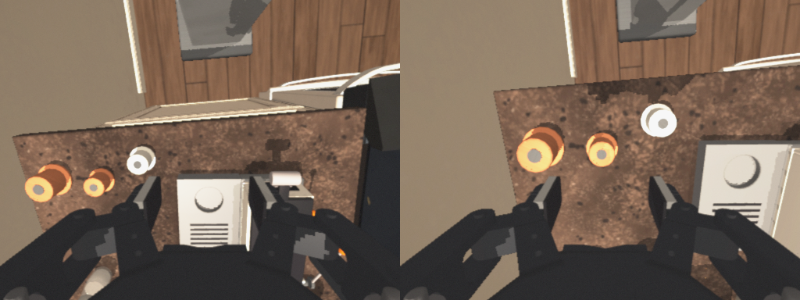

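The left half (w1) shows the seat at about (266,253) full-scale and the handle at (366,228). The right half (w2) shows the small copper capsule at about (258,192) and the bigger one at (180,192).

Run:
```python
from h import *
z=np.load("w2.npz");P=z["P"];hsv=cv2.cvtColor(z["c"],cv2.COLOR_RGB2HSV)
m=(hsv[...,0]<20)&(hsv[...,1]>110)&(hsv[...,2]>90)
m[:, :220]=0; m[:,300:]=0
for lo,hi in((30,38),(-3,8)):
    k=m&(P[...,2]>lo)&(P[...,2]<hi); q=P[k]
    c,r=cv2.minEnclosingCircle(q[:,:2].astype(np.float32)); print(lo,len(q),c,r,np.median(q,0))
q=P[170:215,230:290].reshape(-1,3);q=q[(q[:,2]>29)&(q[:,2]<40)];print("top all",len(q),cv2.minEnclosingCircle(q[:,:2].astype(np.float32)),np.percentile(q,[3,97],axis=0))
z=np.load("w1.npz");P=z["P"]
X,Y,Z=P[...,0],P[...,1],P[...,2]
k=(Z>12)&(Z<19)&(np.hypot(X-502,Y+82)<40);q=P[k];print("seat floor",len(q),cv2.minEnclosingCircle(q[:,:2].astype(np.float32)),np.median(q,0))
k=(Z>21)&(Z<31)&(X>440)&(X<640)&(Y<-25)&(Y>-170);q=P[k]; 
k8=cv2.morphologyEx(k.astype(np.uint8),cv2.MORPH_OPEN,np.ones((5,5)));q=P[k8>0]
print("base",len(q),cv2.minAreaRect(q[:,:2].astype(np.float32)),np.median(q,0),q.min(0),q.max(0))
# front edge & right edge lines
pts=q[:,:2]
def edge(a,b,s):
    bins=np.arange(pts[:,a].min()+15,pts[:,a].max()-15,4);o=[]
    for t in bins:
        w=pts[np.abs(pts[:,a]-t)<2,b]
        if len(w)>3:o.append((t,np.percentile(w*s,1)*s))
    o=np.array(o);p=np.polyfit(o[:,0],o[:,1],1);print(np.degrees(np.arctan(p[0])),np.polyval(p,502 if a==0 else -82),len(o))
edge(1,0,1);edge(0,1,1)
k=(Z>70)&(Z<102)&(X>420)&(X<462)&(Y>-10)&(Y<60);q=P[k];print("handle",len(q),np.median(q,0),q.min(0),q.max(0))
```

```text
30 161 (456.6524658203125, -275.1659240722656) 17.753395080566406 [ 448.86264501 -278.43448618   33.04427396]
-3 359 (460.7735290527344, -275.3960266113281) 26.75440788269043 [ 444.81700948 -267.01151653    3.38288025]
top all 885 ((456.6524658203125, -275.1659240722656), 17.753395080566406) [[ 440.92380166 -290.4287852    31.45161382]
 [ 471.50607793 -259.98087479   35.59780801]]
seat floor 833 ((502.4575500488281, -82.34911346435547), 24.901113510131836) [504.37223454 -82.36462193  15.06574966]
base 6007 ((530.857421875, -82.864501953125), (113.32776641845703, 140.3814697265625), 85.78014373779297) [532.63275364 -83.73891836  25.00801727] [ 457.05170973 -143.50850026   21.02456233] [600.74632194 -25.06947529  30.67587102]
3.8684237981918472 461.4928567663612 23
-3.8996097360677093 -136.42867643874322 29
handle 837 [440.66721836  27.23307082  91.91579613] [431.58398743   8.91293463  77.25547006] [461.95072782  49.60569842  96.69817848]
```

```bash
python3 -c "
from h import *
go([456.6,-275.2,85],86.1)"
```

```text
offset [-1.71 -0.58 15.55] rot [-0.    0.02 -0.69] t 2.15 pos [ 440.  -268.1  240.5] F [ 0.6  0.3 -0.6] w 59.8 0.0
```

Emit:
step_arm(plan=[{"offset": [-1.7, -0.6, 3], "rot": [0, 0, -0.7], "gripper": 5.0}, {"offset": [-1.7, -0.6, 6], "rot": [0, 0, -0.7], "gripper": 5.0}, {"offset": [-1.7, -0.6, 9], "rot": [0, 0, -0.7], "gripper": 5.0}, {"offset": [-1.7, -0.6, 9], "rot": [0, 0, -0.7], "gripper": 5.0}, {"offset": [-1.7, -0.6, 9], "rot": [0, 0, -0.7], "gripper": 5.0}])

```text
time_s: 2.65
eef_pos: [456.8, -276.1, 151.4]
ee_rot: [0.0, 0.034, 0.999, -0.0]
force: [0.3, -1.2, 0.1]
grip_width: 0.584
grip_force: 0.0
```

```bash
python3 -c "
from h import *
go([456.6,-275.2,85],86.1)"
```

```text
offset [0.03 0.09 6.64] rot [-0.04  0.05  0.01] t 2.65 pos [ 456.8 -276.1  151.4] F [ 0.3 -1.2  0.1] w 49.9 0.0
```

Emit:
step_arm(plan=[{"offset": [0, 0.1, 3], "rot": [0, 0, 0], "gripper": 5.0}, {"offset": [0, 0.1, 5], "rot": [0, 0, 0], "gripper": 5.0}, {"offset": [0, 0.1, 6.6], "rot": [0, 0, 0], "gripper": 5.0}, {"offset": [0, 0.1, 6.6], "rot": [0, 0, 0], "gripper": 5.0}, {"offset": [0, 0.1, 6.6], "rot": [0, 0, 0], "gripper": 3.0}, {"offset": [0, 0.1, 6.6], "rot": [0, 0, 0], "gripper": 3.0}, {"offset": [0, 0.1, 6.6], "rot": [0, 0, 0], "gripper": 3.0}, {"offset": [0, 0.1, 6.6], "rot": [0, 0, 0], "gripper": 3.0}, {"offset": [0, 0.1, 6.6], "rot": [0, 0, 0], "gripper": 3.0}], squeeze=30)

```text
time_s: 3.55
eef_pos: [457.4, -276.1, 86.1]
ee_rot: [0.001, 0.034, 0.999, -0.001]
force: [-0.1, 2.0, 7.9]
grip_width: 0.408
grip_force: 30.5
```

```bash
python3 -c "
from h import *
c,P=snap('wrist','w3')
go([456.6,-275.2,145],86.1)"
```

```text
offset [ 0.06  0.07 -5.89] rot [-0.12  0.16 -0.04] t 3.6 pos [ 457.3 -276.1   86.1] F [0.1 1.7 8.8] w 35.0 30.468340516090393
```

View pics/w3.png

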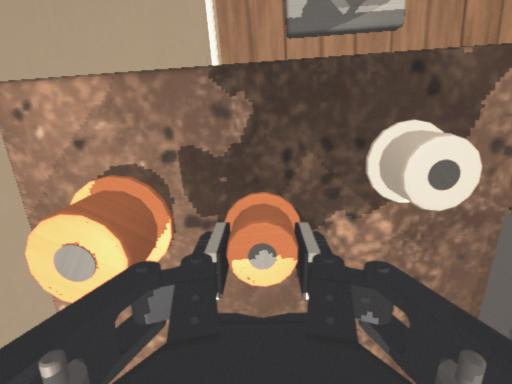

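The capsule stands square between the pads, at about (262,240).

Emit:
step_arm(plan=[{"offset": [0, 0, -2], "rot": [0, 0, 0], "gripper": 3.0}, {"offset": [0, 0, -5], "rot": [0, 0, 0], "gripper": 3.0}, {"offset": [0, 0, -7], "rot": [0, 0, 0], "gripper": 3.0}, {"offset": [0, 0, -7], "rot": [0, 0, 0], "gripper": 3.0}])

```text
time_s: 4.0
eef_pos: [457.6, -276.5, 157.5]
ee_rot: [0.003, 0.034, 0.999, -0.002]
force: [0.4, 0.4, -0.6]
grip_width: 0.409
grip_force: 30.1
```

```bash
python3 -c "
from h import *
go([502.4,-82.3,150],86.1)"
```

```text
offset [-3.14 19.68  0.68] rot [-0.25  0.3  -0.04] t 4.0 pos [ 457.6 -276.5  157.5] F [ 0.4  0.4 -0.6] w 34.9 30.089521408081055
```

Emit:
step_arm(plan=[{"offset": [-0.8, 4.5, 0.2], "rot": [0, 0, 0], "gripper": 3.0}, {"offset": [-1.5, 9, 0.4], "rot": [0, 0, 0], "gripper": 3.0}, {"offset": [-2.2, 14, 0.6], "rot": [-0.2, 0.3, 0], "gripper": 3.0}, {"offset": [-2.8, 17.5, 0.7], "rot": [-0.2, 0.3, 0], "gripper": 3.0}, {"offset": [-3.1, 19.7, 0.7], "rot": [-0.2, 0.3, 0], "gripper": 3.0}, {"offset": [-3.1, 19.7, 0.7], "rot": [-0.2, 0.3, 0], "gripper": 3.0}, {"offset": [-3.1, 19.7, 0.7], "rot": [-0.2, 0.3, 0], "gripper": 3.0}])

```text
time_s: 4.7
eef_pos: [501.0, -81.3, 146.8]
ee_rot: [-0.003, 0.034, 0.999, 0.002]
force: [-0.0, -0.1, -1.4]
grip_width: 0.411
grip_force: 30.1
```

Run:
```python
from h import *
c,P=snap('wrist','w4')
go([502.4,-82.3,125],86.1)
hsv=cv2.cvtColor(c,cv2.COLOR_RGB2HSV)
m=(hsv[...,0]<20)&(hsv[...,1]>110)&(hsv[...,2]>60)
m=m&(np.hypot(P[...,0]-502,P[...,1]+82)<40)
Z=P[...,2];q=P[m];print(len(q),q.min(0),q.max(0))
p=sense()["eef_pos"][2]
for zt in (p-52,p-82):
  k=np.abs(Z-zt)<4
  k&=(np.hypot(P[...,0]-502,P[...,1]+82)<30)
  q=P[k&(m|(zt>p-60))]; 
  if len(q)>5: print(zt,len(q),cv2.minEnclosingCircle(q[:,:2].astype(np.float32)),np.median(q,0))
k=(Z>12)&(Z<19)&(np.hypot(P[...,0]-502,P[...,1]+82)<40);q=P[k];print("floor",len(q),q.min(0),q.max(0))
```

```text
offset [-0.16 -0.04  2.18] rot [ 0.19 -0.31 -0.07] t 4.75 pos [500.9 -81.9 146.8] F [ 0.5  0.2 -0.1] w 34.8 30.129261016845703
4590 [ 477.54245794 -113.09414024   15.74070093] [517.29350094 -57.60094074 166.77299563]
94.80268078831992 4221 ((493.84405517578125, -81.44869995117188), 28.766782760620117) [497.33669663 -82.12577533  94.69205259]
64.80268078831992 942 ((493.63067626953125, -81.5047836303711), 21.022254943847656) [484.11310309 -80.02997259  64.79104367]
floor 949 [ 478.42467875 -106.96187254   12.94858269] [505.03824685 -57.12251379  18.57812003]
```

View pics/w4.png

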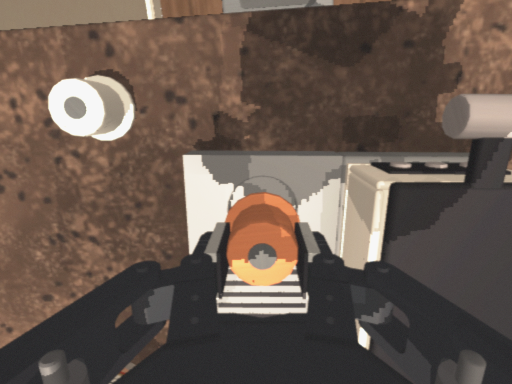

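The held capsule is at (262,240) and the seat's front arc shows just above it, around (270,180). I'll fit the capsule's axis in the hand.

Run:
```python
from h import *
from scipy.optimize import least_squares as ls
z=np.load("w4.npz");P=z["P"];hsv=cv2.cvtColor(z["c"],cv2.COLOR_RGB2HSV)
m=(hsv[...,0]<20)&(hsv[...,1]>110)&(hsv[...,2]>60)&(np.hypot(P[...,0]-500,P[...,1]+82)<30)
Z=P[...,2]
for lo,hi,r in((68,80,18),(80,92,18),(60.5,63.5,23)):
    q=P[m&(Z>lo)&(Z<hi)];s=ls(lambda c:np.hypot(q[:,0]-c[0],q[:,1]-c[1])-r,[500,-82],loss="soft_l1");print(lo,len(q),s.x,np.std(s.fun))
q=P[m&(np.hypot(P[...,0]-500,P[...,1]+82)<17)&(Z>90)];print("top",len(q),np.median(q[:,2]),q.max(0),q.min(0))
k=(Z>16)&(Z<23.5)&(np.hypot(P[...,0]-502,P[...,1]+82)<28);q=P[k];s=ls(lambda c:np.hypot(q[:,0]-c[0],q[:,1]-c[1])-25,[500,-82],loss="soft_l1");print("wall",len(q),s.x,np.std(s.fun))
```

```text
68 420 [500.68802091 -82.22090552] 0.4998175173397924
80 548 [500.80142696 -82.29341008] 0.3802551114302491
60.5 36 [501.27780138 -81.14445729] 1.460929471561756
top 2550 94.62751673887172 [516.76287631 -65.22449808  96.62626101] [483.10283878 -98.97816274  90.18204327]
wall 108 [508.03060901 -82.50185033] 3.1279215604436335
```

Emit:
step_arm(plan=[{"offset": [-0.16, 0, 1], "rot": [0.1, -0.2, 0], "gripper": 3.0}, {"offset": [-0.16, 0, 2], "rot": [0.2, -0.3, 0], "gripper": 3.0}, {"offset": [-0.16, 0, 2.6], "rot": [0.2, -0.3, 0], "gripper": 3.0}, {"offset": [-0.16, 0, 2.6], "rot": [0.2, -0.3, 0], "gripper": 3.0}, {"offset": [-0.16, 0, 2.6], "rot": [0.2, -0.3, 0], "gripper": 3.0}])

```text
time_s: 5.25
eef_pos: [502.5, -81.4, 120.8]
ee_rot: [-0.0, 0.035, 0.999, 0.0]
force: [0.3, 0.6, -0.4]
grip_width: 0.409
grip_force: 30.1
```

```bash
python3 -c "
from h import *
go([502.5,-82.1,101.2],86.1)"
```

```text
offset [-0.   -0.07  1.96] rot [ 0.   -0.02 -0.06] t 5.25 pos [502.5 -81.4 120.8] F [ 0.3  0.6 -0.4] w 34.9 30.129393339157104
```

Emit:
step_arm(plan=[{"offset": [0, -0.06, 0.5], "rot": [0, 0, 0], "gripper": 3.0}, {"offset": [0, -0.06, 0.8], "rot": [0, 0, 0], "gripper": 3.0}, {"offset": [0, -0.06, 1.1], "rot": [0, 0, 0], "gripper": 3.0}, {"offset": [0, -0.06, 1.4], "rot": [0, 0, 0], "gripper": 3.0}, {"offset": [0, -0.06, 1.6], "rot": [0, 0, 0], "gripper": 3.0}, {"offset": [0, -0.06, 1.7], "rot": [0, 0, 0], "gripper": 3.0}, {"offset": [0, -0.06, 1.7], "rot": [0, 0, 0], "gripper": 3.0}])

```text
time_s: 5.95
eef_pos: [502.5, -81.8, 103.8]
ee_rot: [-0.0, 0.034, 0.999, 0.0]
force: [0.3, 0.6, -0.7]
grip_width: 0.408
grip_force: 30.1
```

Emit:
step_arm(plan=[{"offset": [0, 0, 0.1], "rot": [0, 0, 0], "gripper": 3.0}, {"offset": [0, 0, 0.2], "rot": [0, 0, 0], "gripper": 3.0}, {"offset": [0, 0, 0.3], "rot": [0, 0, 0], "gripper": 3.0}, {"offset": [0, 0, 0.3], "rot": [0, 0, 0], "gripper": 3.0}])

```text
time_s: 6.35
eef_pos: [502.5, -81.8, 101.1]
ee_rot: [-0.0, 0.034, 0.999, -0.0]
force: [-0.9, 0.7, 2.6]
grip_width: 0.411
grip_force: 30.3
```

Contact with the floor at the expected height, so I'm opening the gripper and backing up.

Emit:
step_arm(plan=[{"offset": [0, 0, 0], "rot": [0, 0, 0], "gripper": 5.0}, {"offset": [0, 0, 0], "rot": [0, 0, 0], "gripper": 5.0}, {"offset": [0, 0, 0], "rot": [0, 0, 0], "gripper": 5.0}, {"offset": [0, 0, 0], "rot": [0, 0, 0], "gripper": 5.0}, {"offset": [0, 0, -2], "rot": [0, 0, 0], "gripper": 5.0}, {"offset": [0, 0, -5], "rot": [0, 0, 0], "gripper": 5.0}, {"offset": [0, 0, -9], "rot": [0, 0, 0], "gripper": 6.0}, {"offset": [0, 0, -11], "rot": [0, 0, 0], "gripper": 6.0}, {"offset": [3, 0, -11], "rot": [0, 0, 0], "gripper": 6.0}, {"offset": [5, 0, -11], "rot": [0, 0, 0], "gripper": 6.0}, {"offset": [5, 0, -11], "rot": [0, 0, 0], "gripper": 6.0}])

```text
time_s: 7.45
eef_pos: [451.1, -78.1, 211.1]
ee_rot: [-0.0, 0.035, 0.999, 0.0]
force: [0.1, -1.0, -0.0]
grip_width: 0.701
grip_force: 0.0
```

Run:
```python
from h import *
c,P=snap('wrist','w5')
Z=P[...,2]
k=(np.hypot(P[...,0]-502,P[...,1]+82)<16)&(Z>35)&(Z<70);q=P[k];print("top",len(q),np.median(q,0))
b=(Z>20)&(Z<30)&(np.abs(np.hypot(P[...,0]-502,P[...,1]+82)-34)<6);print("base",np.median(P[b],0))
A=np.c_[q[:,:2],np.ones(len(q))];print("tilt",np.linalg.lstsq(A,q[:,2],rcond=None)[0])
go([442.9,29.1,170],86.1)
```

```text
top 876 [501.44186176 -82.13956459  49.07664791]
base [497.58946941 -81.15139736  25.0677292 ]
tilt [ 2.11030150e-03 -8.55615083e-03  4.73165171e+01]
offset [ 1.69 10.66  4.12] rot [-0.01  0.03 -0.07] t 7.5 pos [452.3 -78.4 211.2] F [ 0.1 -0.8 -0.4] w 59.9 0.0
```

View pics/w5.png

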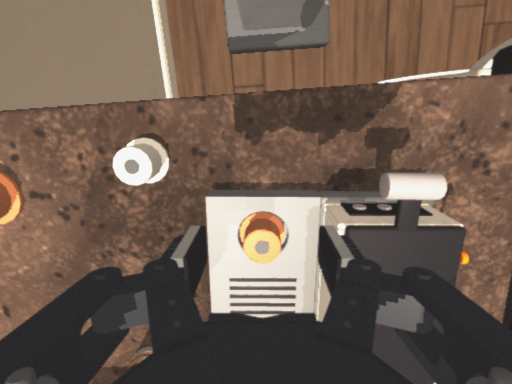

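The capsule is home: its top is at z = 49, level, at pixel (263,245). Next is the handle, at about (412,187).

Run:
```python
from h import *
from scipy.optimize import least_squares as ls
P=np.load("w5.npz")["P"]
X,Y,Z=P[...,0],P[...,1],P[...,2]
a=np.radians(-3.9);mx=np.array([np.cos(a),np.sin(a)]);my=np.array([-mx[1],mx[0]])
def M(p): d=p[...,:2]-np.array([502.4,-82.2]); return np.stack([d@mx-45,d@my-55,p[...,2]],-1)
q=M(P);k=(q[...,0]<-95)&(q[...,0]>-130)&(q[...,1]>20)&(q[...,1]<85)&(q[...,2]>70)&(q[...,2]<100);h=q[k]
print(len(h),np.percentile(h,[1,50,99],axis=0).round(1))
s=ls(lambda c:np.hypot(h[:,0]-c[0],h[:,2]-c[1])-10,[-112,85],loss="soft_l1");print(s.x,np.std(s.fun))
for f in("t1","s1"):
    z=np.load(f+".npz");q=M(z["P"]);hsv=cv2.cvtColor(z["c"],cv2.COLOR_RGB2HSV)
    o=(hsv[...,0]<16)&(hsv[...,1]>120)&(hsv[...,2]>100)
    b=q[o&(q[...,2]>135)&(q[...,2]<156)&(abs(q[...,0]+40)<20)&(abs(q[...,1]-115)<25)]
    s=ls(lambda c:np.linalg.norm(b-c,axis=1)-7,b.mean(0)-[0,0,4],loss="soft_l1")
    print(f,len(b),s.x.round(1),"ang",np.arctan2(s.x[2]-84,75-s.x[0]),np.hypot(s.x[2]-84,75-s.x[0]))
    b=q[o&(q[...,2]>75)&(q[...,2]<100)&(abs(q[...,0]+55)<20)&(abs(q[...,1]-100)<20)];print("stud",len(b),np.median(b,0).round(1))
c=mx*(-112+45)+my*(52+55)+[502.4,-82.2];print("handle nominal",c)
go([c[0],c[1],190],86.1)
```

```text
1980 [[-121.9   32.2   79.5]
 [-112.9   49.4   92.3]
 [ -95.6   71.1   95.6]]
[-111.52737377   84.76115114] 2.0548407328660865
t1 31 [-39.9 113.7 144.3] ang 0.48337407908249086 129.80130973536092
stud 9 [-53.3  98.3  90.5]
s1 34 [-39.7 114.1 144. ] ang 0.48196265450966996 129.40994497403685
stud 22 [-54.9 101.4  88.2]
handle nominal [442.83278942  29.10924231]
offset [ 1.69 10.66  2.12] rot [-0.01  0.03 -0.07] t 7.5 pos [452.3 -78.4 211.2] F [ 0.1 -0.8 -0.4] w 59.9 0.0
```

Emit:
step_arm(plan=[{"offset": [0.9, 5, 0], "rot": [0, 0, 0], "gripper": 6.0}, {"offset": [1.7, 9, 1], "rot": [0, 0, 0], "gripper": 6.0}, {"offset": [1.7, 10.6, 2.1], "rot": [0, 0, 0], "gripper": 6.0}, {"offset": [1.7, 10.6, 2.1], "rot": [0, 0, 0], "gripper": 6.0}, {"offset": [1.7, 10.6, 2.1], "rot": [0, 0, 0], "gripper": 6.0}])

```text
time_s: 8.0
eef_pos: [443.7, 28.2, 190.1]
ee_rot: [0.0, 0.034, 0.999, -0.0]
force: [0.9, -0.7, 0.1]
grip_width: 0.703
grip_force: 0.0
```

```bash
python3 -c "
from h import *
go([442.9,29.1,136],86.1)"
```

```text
offset [0.08 0.09 5.41] rot [-0.01  0.02 -0.01] t 8.0 pos [443.7  28.2 190.1] F [ 0.9 -0.7  0.1] w 60.0 0.0
```

Emit:
step_arm(plan=[{"offset": [0, 0.05, 2], "rot": [0, 0, 0], "gripper": 6.0}, {"offset": [0, 0.05, 4], "rot": [0, 0, 0], "gripper": 6.0}, {"offset": [0, 0.05, 5.4], "rot": [0, 0, 0], "gripper": 6.0}, {"offset": [0, 0.05, 5.4], "rot": [0, 0, 0], "gripper": 6.0}, {"offset": [0, 0.05, 5.4], "rot": [0, 0, 0], "gripper": 3.4}, {"offset": [0, 0.05, 5.4], "rot": [0, 0, 0], "gripper": 3.4}, {"offset": [0, 0.05, 5.4], "rot": [0, 0, 0], "gripper": 3.4}, {"offset": [0, 0.05, 5.4], "rot": [0, 0, 0], "gripper": 3.4}, {"offset": [0, 0.05, 5.4], "rot": [0, 0, 0], "gripper": 3.4}], squeeze=50)

```text
time_s: 8.9
eef_pos: [443.6, 30.2, 137.3]
ee_rot: [0.001, 0.036, 0.999, 0.002]
force: [2.0, 15.2, 4.5]
grip_width: 0.461
grip_force: 53.3
```

Run:
```python
from h import *
s=sense();go([443,29,136],86.1)
a=np.radians(3.9)
# offsets along tool x (=-machine x) and tool z (=down) for lid angle t, handle radius 187
for t in (.08,.16,.24,.32,.4,.44,.46,.483): 
    f=.0053
    print(t,"tx",((np.cos(t+f)-np.cos(f))*18.7).round(2),"tz",(-(np.sin(t+f)-np.sin(f))*18.7).round(2))
```

```text
offset [ 0.05 -0.13  0.13] rot [ 0.19  0.13 -0.17] t 8.9 pos [443.6  30.2 137.3] F [ 2.  15.2  4.5] w 39.3 53.32775115966797
0.08 tx -0.07 tz -1.49
0.16 tx -0.25 tz -2.98
0.24 tx -0.56 tz -4.44
0.32 tx -0.98 tz -5.88
0.4 tx -1.51 tz -7.27
0.44 tx -1.82 tz -7.96
0.46 tx -1.99 tz -8.29
0.483 tx -2.19 tz -8.67
```

Emit:
step_arm(plan=[{"offset": [0, 0.1, 0], "rot": [0, 0, 0], "gripper": 3.4}, {"offset": [-0.02, 0.15, -0.75], "rot": [0, 0, 0], "gripper": 3.4}, {"offset": [-0.07, 0.15, -1.49], "rot": [0, 0, 0], "gripper": 3.4}, {"offset": [-0.15, 0.15, -2.24], "rot": [0, 0, 0], "gripper": 3.4}, {"offset": [-0.25, 0.15, -2.98], "rot": [0, 0, 0], "gripper": 3.4}, {"offset": [-0.4, 0.15, -3.7], "rot": [0, 0, 0], "gripper": 3.4}, {"offset": [-0.56, 0.15, -4.44], "rot": [0, 0, 0], "gripper": 3.4}, {"offset": [-0.76, 0.15, -5.16], "rot": [0, 0, 0], "gripper": 3.4}, {"offset": [-0.98, 0.15, -5.88], "rot": [0, 0, 0], "gripper": 3.4}, {"offset": [-1.23, 0.15, -6.58], "rot": [0, 0, 0], "gripper": 3.4}, {"offset": [-1.51, 0.15, -7.27], "rot": [0, 0, 0], "gripper": 3.4}, {"offset": [-1.51, 0.15, -7.27], "rot": [0, 0, 0], "gripper": 3.4}])

```text
time_s: 10.1
eef_pos: [458.2, 29.6, 209.3]
ee_rot: [0.0, 0.035, 0.999, 0.0]
force: [1.4, 4.6, -7.6]
grip_width: 0.459
grip_force: 51.5
```

```bash
cat > ang.py <<'E'
from h import *
from scipy.optimize import least_squares as ls
a=np.radians(-3.9);mx=np.array([np.cos(a),np.sin(a)]);my=np.array([-mx[1],mx[0]])
def M(p): d=p[...,:2]-np.array([502.4,-82.2]); return np.stack([d@mx-45,d@my-55,p[...,2]],-1)
import sys
s=sense();e=M(s["eef_pos"]);print(e.round(1),"F",s["force"].round(1),s["grip_width"]*85.4,s["grip_force"],s["time_s"])
for cam in("side","top"):
    c,P=snap(cam,cam[0]+sys.argv[1]);q=M(P);hsv=cv2.cvtColor(c,cv2.COLOR_RGB2HSV)
    r=np.hypot(q[...,0]-75,q[...,2]-84)
    o=(hsv[...,0]<16)&(hsv[...,1]>120)&(hsv[...,2]>80)&(np.abs(r-130)<14)&(q[...,2]>100)
    n,l,st,ce=cv2.connectedComponentsWithStats(o.astype(np.uint8),connectivity=4)
    for i in range(1,n):
        b=q[l==i]
        if len(b)>3: print(cam,ce[i].round(1),len(b),np.median(b,0).round(1),"median ang",np.median(np.arctan2(b[:,2]-84,75-b[:,0])).round(3))
    w=q[(q[...,1]>10)&(q[...,1]<95)&(q[...,0]>-70)&(q[...,0]<40)&(q[...,2]>95)&(q[...,2]<200)]
    if cam=="top" and len(w)>50:   # lid top plane
        f=ls(lambda p:w[:,2]-p[0]-p[1]*(75-w[:,0])-p[2]*w[:,1],[84,.4,0],loss="soft_l1").x;print("lid plane",np.arctan(f[1]).round(4),f,len(w))
E
python3 ang.py 2
```

```text
[-96.7  53.5 209.3] F [ 1.4  4.6 -7.6] 39.21427372526202 51.5306693315506 10.1
side [296.6 223.4] 42 [-42.2 114.1 145.2] median ang 0.486
top [170.4 232.7] 30 [-40.3 113.1 148.5] median ang 0.516
top [177.4 235. ] 14 [-44.2  99.4 138.4] median ang 0.425
lid plane 0.3822 [ 9.06685532e+01  4.02006828e-01 -4.81278372e-04] 1944
```

```bash
cat > wr.py <<'E'
from ang import *
c,P=snap("wrist","w"+sys.argv[1]);q=M(P);hsv=cv2.cvtColor(c,cv2.COLOR_RGB2HSV)
o=(hsv[...,0]<16)&(hsv[...,1]>120)&(hsv[...,2]>80)&(q[...,2]>100)&(q[...,0]>-90)
n,l,st,ce=cv2.connectedComponentsWithStats(o.astype(np.uint8),connectivity=4)
for i in range(1,n):
    b=q[l==i]
    if len(b)>10:
        f=ls(lambda c:np.linalg.norm(b-c,axis=1)-7,b.mean(0)+[5,0,-4],loss="soft_l1").x
        print("wrist",ce[i].round(),len(b),np.median(b,0).round(1),"sphere",f.round(1),"ang",np.arctan2(f[2]-84,75-f[0]),np.hypot(f[2]-84,75-f[0]))
E
python3 wr.py 3
python3 - <<'E'
import sys; sys.argv=['x','9']
from h import *
from scipy.optimize import least_squares as ls
a=np.radians(-3.9);mx=np.array([np.cos(a),np.sin(a)]);my=np.array([-mx[1],mx[0]])
def M(p): d=p[...,:2]-np.array([502.4,-82.2]); return np.stack([d@mx-45,d@my-55,p[...,2]],-1)
q=M(np.load("t1.npz")["P"])
w=q[(q[...,1]>10)&(q[...,1]<95)&(q[...,0]>-70)&(q[...,0]<40)&(q[...,2]>80)&(q[...,2]<98)]
print("shut plane",ls(lambda p:w[:,2]-p[0]-p[1]*(75-w[:,0])-p[2]*w[:,1],[84,0,0],loss="soft_l1").x)
E
```

```text
[-96.9  53.5 208.6] F [ 0.2  3.8 -6.3] 38.99469278857297 51.599523425102234 10.2
side [296.8 223.5] 44 [-42.5 114.1 145.2] median ang 0.483
top [170.4 232.8] 31 [-40.4 112.3 148.6] median ang 0.509
top [177.4 235. ] 14 [-44.2  99.3 136.8] median ang 0.416
lid plane 0.3807 [9.03560261e+01 4.00166889e-01 3.82254526e-03] 1946
wrist [362. 325.] 74 [-46.4 109.1 145.2] sphere [-52.1 107.4 147.8] ang 0.46557030981674785 142.18424548822716
shut plane [ 9.03271131e+01 -2.73074971e-03 -4.63149545e-04]
```

View pics/w3.png

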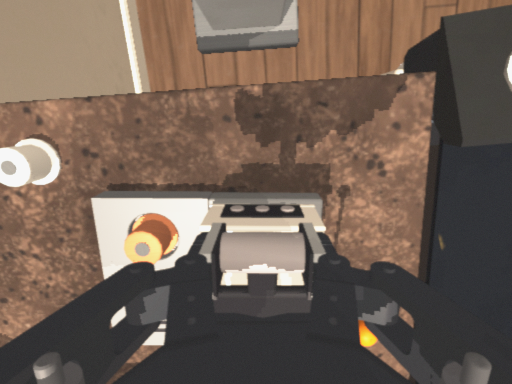

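The handle sits between the pads, at (262,252), with the capsule still home at (150,240) and the ball partly hidden at (368,333). The lid is at about 0.385 and the mark at about 0.483.

Emit:
step_arm(plan=[{"offset": [-0.2, 0, -0.4], "rot": [0, 0, 0], "gripper": 3.4}, {"offset": [-0.4, 0, -0.8], "rot": [0, 0, 0], "gripper": 3.4}, {"offset": [-0.6, 0, -1.15], "rot": [0, 0, 0], "gripper": 3.4}, {"offset": [-0.72, 0, -1.4], "rot": [0, 0, 0], "gripper": 3.4}, {"offset": [-0.72, 0, -1.4], "rot": [0, 0, 0], "gripper": 3.4}, {"offset": [-0.72, 0, -1.4], "rot": [0, 0, 0], "gripper": 3.4}])

```text
time_s: 10.95
eef_pos: [464.8, 29.1, 222.5]
ee_rot: [-0.001, 0.034, 0.999, 0.0]
force: [-1.7, 5.7, -5.8]
grip_width: 0.459
grip_force: 51.3
```

```bash
python3 ang.py 4; python3 -c "
import cv2
a=cv2.imread('pics/s4.png')[195:260,265:345];b=cv2.imread('pics/t4.png')[200:265,150:230]
import numpy as np
cv2.imwrite('pics/z4.png',np.hstack([cv2.resize(x,(400,325),interpolation=cv2.INTER_CUBIC) for x in(a,b)]))"
```

```text
[-90.1  53.5 222.5] F [-1.7  5.7 -5.8] 39.23460962835104 51.25514566898346 10.95
side [296.1 221.9] 51 [-40.5 111.8 146.2] median ang 0.492
top [170.4 232.8] 31 [-40.3 112.1 149.7] median ang 0.515
top [177.1 233. ] 13 [-39.8  98.7 146.8] median ang 0.505
lid plane 0.4585 [9.10743048e+01 4.93607743e-01 1.87380725e-03] 1795
```

View pics/z4.png

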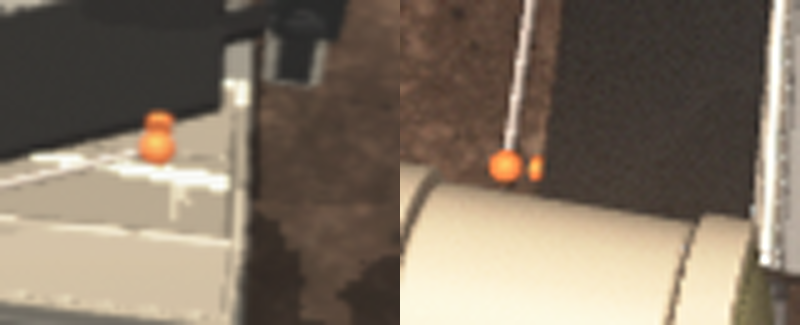

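The left (side) crop shows the ball with the stud showing just above and behind it. In the right (top) crop they are level. The lid is within about 0.01–0.02 of the mark, so I'll fit both by rendering them into each picture.

```bash
cat > fit.py <<'E'
from h import *
from scipy.optimize import minimize
from scipy.spatial import ConvexHull
a=np.radians(-3.9);mx=np.array([np.cos(a),np.sin(a)]);my=np.array([-mx[1],mx[0]])
def W(m): m=np.atleast_2d(m);d=m[:,:2]+[45,55]; return np.c_[np.array([502.4,-82.2])+d[:,:1]*mx+d[:,1:2]*my,m[:,2]]
th=np.linspace(0,2*np.pi,40,endpoint=False)
u=np.random.default_rng(0).normal(size=(300,3));u/=np.linalg.norm(u,axis=1)[:,None]
ball=lambda g:u*7+[75-130*np.cos(g),113.9,84+130*np.sin(g)]
def stud(t):
    c=np.array([75-130*np.cos(t),0,84+130*np.sin(t)])
    return np.vstack([np.c_[5*np.cos(th),th*0+y,5*np.sin(th)]+c for y in(99,102.9)])
def run(cam):
    c=capture(cam);f=192/np.tan(np.radians(c["vertical_fov"])/2);K=np.array([[f,0,c["cx"]],[0,f,c["cy"]],[0,0,1]])
    im=c["color"].astype(float);O=np.clip((im[...,0]-im[...,2]-60)/110,0,1)
    pr=lambda p:cv2.projectPoints(W(p),np.array(c["rvec"],float),np.array(c["tvec"],float),K,None)[0][:,0]
    c0=pr(ball(.483)).mean(0).round().astype(int)-16;S=10
    obs=O[c0[1]:c0[1]+32,c0[0]:c0[0]+32]
    n,l=cv2.connectedComponents((cv2.dilate(obs,np.ones((3,3)))>.3).astype(np.uint8));k=np.zeros_like(obs)
    obs=np.where(np.isin(l,np.unique(l[10:22,10:24])) & (l>0),obs,0)
    def cost(v):
        m=np.zeros((32*S,32*S),np.uint8)
        for p in(ball(v[0]),stud(v[1])):
            q=(pr(p)+v[2:]-c0+.5)*S;cv2.fillConvexPoly(m,cv2.convexHull(q.astype(np.float32)).round().astype(np.int32),1)
        return ((cv2.resize(m.astype(np.float32),(32,32),interpolation=cv2.INTER_AREA)-obs)**2).sum()
    for g in (.47,.483,.495):
        r=min((minimize(lambda v:cost([g,*v]),[t,0,0],method="Nelder-Mead",options=dict(initial_simplex=[[t,0,0],[t+.03,0,0],[t,1,0],[t,0,1]])) for t in(g-.04,g,g+.04)),key=lambda r:r.fun)
        print(cam,g,"lid-g",(r.x[0]-g).round(4),r.x[1:].round(2),round(r.fun,3),round(obs.sum(),1))
run("side");run("top")
E
python3 fit.py
```

```text
side 0.47 lid-g -0.0154 [-0.46 -0.97] 3.211 44.7
side 0.483 lid-g -0.014 [-0.16 -0.46] 3.254 44.7
side 0.495 lid-g -0.0165 [0.21 0.07] 3.323 44.7
top 0.47 lid-g -0.006 [ 0.31 -0.49] 1.522 41.1
top 0.483 lid-g -0.0047 [ 0.4  -0.19] 1.587 41.1
top 0.495 lid-g -0.006 [0.48 0.2 ] 1.625 41.1
```

Emit:
step_arm(plan=[{"offset": [-0.05, 0, -0.1], "rot": [0, 0, 0], "gripper": 3.4}, {"offset": [-0.1, 0, -0.19], "rot": [0, 0, 0], "gripper": 3.4}, {"offset": [-0.1, 0, -0.19], "rot": [0, 0, 0], "gripper": 3.4}, {"offset": [-0.1, 0, -0.19], "rot": [0, 0, 0], "gripper": 3.4}, {"offset": [-0.1, 0, -0.19], "rot": [0, 0, 0], "gripper": 3.4}])

```text
time_s: 11.65
eef_pos: [465.8, 29.1, 224.3]
ee_rot: [-0.001, 0.034, 0.999, 0.0]
force: [-2.2, 4.4, -7.5]
grip_width: 0.458
grip_force: 51.2
```

```bash
python3 fit.py; python3 ang.py 5
```

```text
side 0.47 lid-g -0.0001 [-0.46 -1.05] 3.397 46.5
side 0.483 lid-g 0.0002 [-0.11 -0.46] 3.443 46.5
side 0.495 lid-g -0.0014 [0.17 0.13] 3.452 46.5
top 0.47 lid-g 0.0137 [ 0.31 -0.52] 1.414 40.9
top 0.483 lid-g 0.0088 [ 0.4  -0.19] 1.433 40.9
top 0.495 lid-g 0.0111 [0.5  0.21] 1.483 40.9
[-89.1  53.5 224.3] F [-1.8  5.3 -7.2] 39.43373422522799 51.183342933654785 11.75
side [296.  221.5] 54 [-39.9 110.4 146.8] median ang 0.498
top [170.4 232.8] 31 [-40.3 112.5 149.2] median ang 0.512
top [177.  232.8] 12 [-38.9  98.8 148.2] median ang 0.509
lid plane 0.4733 [9.05430701e+01 5.12165986e-01 4.47175560e-03] 1765
```

```bash
python3 -c "
from rig import *
print(finish_job())"
```

```text
the job is handed in; nothing more can be done
None
```

I set the capsule fully home in the seat and let go of it, then lifted the lid to the gauge mark. The gripper was still holding it there when I handed the job in at about 12 s; the last camera fits put the lid within about 0.01 rad of the mark.

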